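Start the clamp-time clock for a glue-up

ROBOT

A 6-joint arm with a two-finger parallel gripper is mounted at the origin on a cart in front of the work surface, level with it; the furniture and walls round the work are solid. World frame = base frame: x ahead of the robot, y to its left, z up, the work surface at z = 0. Lengths are in mm, angles in rad, forces in N, time in s.
With the tool pointing down it reaches from about 275 to 1000 mm from the base axis. Payload 8.4 kg.
Tool frame: the origin (TCP) lies on the centre line of the jaws, within the pads' length; the fingertips stand 19 mm ahead of it and the grasp point (between the pads) is the TCP; z points along the fingers, y is the direction in which the jaws open and shut (so a half turn about z gives the same grasp; the last joint's range is limited). The gripper opens to 85 mm and grips with 20 to 120 N. Pads are 22 mm wide; open, the fingers measure 114 mm over their backs; the gripper's body (76 mm by 85 mm) begins 54 mm behind the grasp point. The pads swing forward as they close: fully open they stand 13 mm farther back than shut.
Start: joints at [-1.324, 0.353, 1.633, -0, 1.155, -0.002], TCP at [153.899, -605.758, 250.281] pointing down, gripper open.
Joint ranges: [-2.63, 2.63], [-0.92, 2.1], [0.06, 2.66], [-1.3, 4.44], [0, 2.69], [-3.02, 3.02]. Speed limits (rad/s): [2.22, 2.22, 2.79, 3.14, 3.14, 3.14].

INTERFACE

Orientations are given as [roll, pitch, yaw] about the fixed x, y, z axes, in that order (R = Rz(yaw) Ry(pitch) Rx(roll)).
In Python, from plant import robot gives the robot as it stands.
- The arm moves only by the shell command python3 -m pendant 'ROWS' [OPENING] [FORCE]. ROWS is a JSON object of lists of equal length, an entry for each row: "xyz": the shift along the tool's x, y, z in mm, a list of three; "dr": the turn, a rotation vector about the tool's x, y, z in rad, a list of three. A call has 1 to 12 rows; each row is the pose to reach, as a shift and turn from the pose measured when the call began, along the tool's axes at that moment; what a row does not reach only later rows make up. A row lasts 1/10 s, in which the tool goes at most 50 mm and 8.59 degrees, less where a joint would pass 70% of its speed; a pose out of reach is approached as far as the arm can. A call with a gripper value outside its range is refused whole. OPENING is the finger opening in mm, from 0 to 85.4, set as the call begins (- or left out, the last holds). The fingers move at their own pace and stop on an object; FORCE is the grip in N (left out, the last holds). Time passes only in rows, so rows that repeat a pose let the fingers close. It gives the time, the measured TCP pose, the force and the opening at its end, in the units of the state.
- robot.sense(): the state, without advancing time (a new reading comes with each control period).
- robot.capture(name): name is "side" or "top" or "wrist"; returns the picture (400x640x3 uint8, blue, green, red); there is no depth.
- robot.camera_model(name): a dict with "intrinsics" (3x3 intrinsics, pixels), "world_to_cam" (4x4, takes a point from world to camera coordinates); the wrist camera has in their place "mount" (4x4, takes a point from camera to tool coordinates, whose origin is the TCP and whose axes are the flange's). Camera axes: x right, y up, looking along -z (the intrinsics and any distortion apply to the point x, -y, -z); pixel columns grow to the right and rows downward; lengths in mm; the calibration is good to about 2 mm. A picture is of the moment at which its call begins: read the wrist's pose just before it. camera_model takes no time and is no camera call.
- robot.finish_job(): hands the job in, once; it reports no verdict.
The state is a dict: "clock": time; "joint_pos": joint angles; "qvel": joint speeds; "tau": joint torques, N m; "position": TCP position; "orientation": TCP orientation; "contact_force": force on the tool from outside, world axes, zero at the start; "torque": the same for the moment, N m; "finger_gap": finger opening in mm.
Only numpy, scipy, OpenCV 4.12 (cv2) and the standard library are available. Lean on these libraries where they do the work, as an engineer would, in place of code of your own. Each camera call takes 0.05 s, during which the arm holds its last target.

TASK

The boards have just been glued, so stand the bench timer in the middle of the black rubber mat, twist its knob clockwise past the red top mark (60 minutes) to wind the bell, then turn it back down to the green mark (45 minutes) and let go. The light timer spins round with its knob unless you press it down on the mat while you wind, but its movement is delicate: never push it down with more than 30 N. Leave the weighted boards, the glue bottle and the tin where they are.

Things in the scene. Friction and masses are not known exactly. Their poses are not given: they have to be found in the camera images.
- timer: loose round bench timer, 0.16 kg: blue case 96 mm across, white face at height 30 mm, 3 feet at radius 34 mm. Origin: centre of its underside, z up. Its 60-minute scale is fixed on the face: 0 on the timer's +x side, m minutes at 5*m degrees clockwise from it seen from above; long marks each 15, green bar at 45, red bar at 60 (top mark), no numbers
- timer_knob (a joint): knob angle relative to the case, rad: 0 at the 0 mark, grows clockwise from above, 0.0873 a minute (45 min = 3.927, 60 min = 5.236, end stop 5.498). Stays where left. Winding up takes 0.18 to 0.2 N m, turning back 0.1. Unpressed, the feet hold only about 0.07 N m on the mat; each newton of push adds 0.04, but sideways force uses that grip up: push with about 15 to 20 N
- knob_grip (a point): point on the knob's axis, 50.5 mm above the timer's underside. The black fluted knob is round, 44 mm across, from 34.5 to 60.5 mm above the underside; it can be gripped from above at any yaw, and carries the timer. Under it a grey skirt disc 71 mm across, top at 34.5 mm, turns with the knob
- pointer (a point): tip of the orange pointer line on the skirt's rim, 35 mm from the axis, 34.5 mm above the underside; it shows the minutes
- mat: black ribbed non-slip rubber mat lying fixed on the bench, 130 x 130 x 4 mm. Origin: centre of its underside
- boards: two glued boards face to face, 62 x 220 x 25 mm in all, lying on the bench, long side along their y. Origin: centre of the underside
- weight_plane: block plane 159 mm long, 54 mm wide, 56 mm high, lying along the boards as a weight. Origin: centre of its sole
- glue_bottle: cream glue bottle, 56 mm across, 168 mm high, standing on the bench. Origin: centre of its underside
- brad_tin: round tin with a green lid, 57 mm across, 28 mm high. Origin: centre of its underside

How it is judged (in metres and radians):
On the way, in this order (a step that is already met when the one before it is completed fails the run):
1. the timer stands upright on the mat, within 30 mm of its middle (horizontal distance between timer and mat below 0.03 m and angle between timer's own z axis and vertical below 0.06 rad and z of timer in the frame of mat below 0.007 m and contact force between timer and mat above 0.5 N), for 0.2 s.
2. the knob has been wound past the 60-minute top mark with the timer standing on the mat (value of joint timer_knob above 5.245 rad and horizontal distance between timer and mat below 0.03 m and z of timer in the frame of mat below 0.007 m), for 0.1 s.
At the end, for the whole second after the job is handed in: the timer stands at rest and upright on the mat, within 30 mm of the mat's middle, released, with its knob at 45 minutes, give or take 2 minutes (value of joint timer_knob between 3.752 and 4.102 rad and horizontal distance between timer and mat below 0.03 m and z of timer in the frame of mat below 0.007 m and angle between timer's own z axis and vertical below 0.06 rad and linear speed of timer below 0.01 m/s); the robot touches nothing.
It fails at once if the timer is pressed or banged onto the mat with more than 32 N (contact force between timer and mat above 32 N).
It fails at once if the timer is tipped over (angle between timer's own z axis and vertical above 0.6 rad).
It fails at once if the glued boards or the plane on them are shifted more than 10 mm (distance of any of boards, weight_plane from where it was at the start of the episode above 0.01 m).
It fails at once if the glue bottle or the tin is shifted more than 20 mm or the bottle tipped (distance of any of glue_bottle, brad_tin from where it was at the start of the episode above 0.02 m or angle between glue_bottle's own z axis and vertical above 0.4 rad).
It also fails if it takes over 64 s, if anything falls off the work surface, if the arm or the gripper's body presses on something with over 40 N, if the wrist force passes 120 N, or if a joint passes its speed limit or range.

## Working session

There is one attempt and no reset: what is moved stays moved. The work goes in short steps, Python scripts to look and compute and a shell command to move; the robot and the scene stay as the last step left them, time stands still between calls to the robot, and variables do not carry over. Pictures are saved under pics/ and viewed, and the job is handed in when it is done.

```bash
mkdir -p pics; ls
python3 - <<'E'
from plant import robot
import cv2
s=robot.sense(); print(s)
for n in("top","side","wrist"):
    cv2.imwrite(f"pics/{n}0.png",robot.capture(n)); m=robot.camera_model(n); print(n,{k:(v.round(3).tolist() if hasattr(v,'round') else v) for k,v in m.items()})
E
```

```text
pics
{'clock': 0.0, 'joint_pos': array([-1.32440007e+00,  3.53650764e-01,  1.63413886e+00,  2.25871371e-05,
        1.15520072e+00, -2.36872067e-03]), 'qvel': array([-0.00145069,  0.00030325,  0.00145924, -0.00011735,  0.00061274,
        0.00013754]), 'tau': array([-1.69816376e-04, -6.05251122e+01, -3.42072129e+01,  2.49487914e-05,
        9.47311433e-03,  6.07625417e-07]), 'position': array([ 153.79444107, -605.31514102,  249.55801042]), 'orientation': array([-3.14019502e+00, -2.39623254e-05,  2.48755825e-01]), 'contact_force': array([-0.31589179, -0.14568869, -0.66149982]), 'torque': array([-0.04594316, -0.01045571, -0.0084284 ]), 'finger_gap': 85.29454637511758}
top {'intrinsics': [[413.134, 0.0, 325.458], [0.0, 413.134, 196.935], [0.0, 0.0, 1.0]], 'world_to_cam': [[0.083, -0.997, 0.005, -100.884], [0.976, 0.082, 0.202, -556.265], [-0.202, -0.012, 0.979, -784.706], [0.0, 0.0, 0.0, 1.0]]}
side {'intrinsics': [[467.1, 0.0, 319.492], [0.0, 467.1, 200.179], [0.0, 0.0, 1.0]], 'world_to_cam': [[-0.714, -0.7, -0.009, 374.63], [0.581, -0.6, 0.549, -412.247], [-0.39, 0.387, 0.835, -717.79], [0.0, 0.0, 0.0, 1.0]]}
wrist {'intrinsics': [[284.06, 0.0, 315.147], [0.0, 284.06, 200.721], [0.0, 0.0, 1.0]], 'mount': [[0.0, 0.953, 0.302, 77.579], [1.0, -0.0, -0.0, -0.465], [-0.0, 0.302, -0.953, -124.06], [0.0, 0.0, 0.0, 1.0]]}
```

View pics/top0.png

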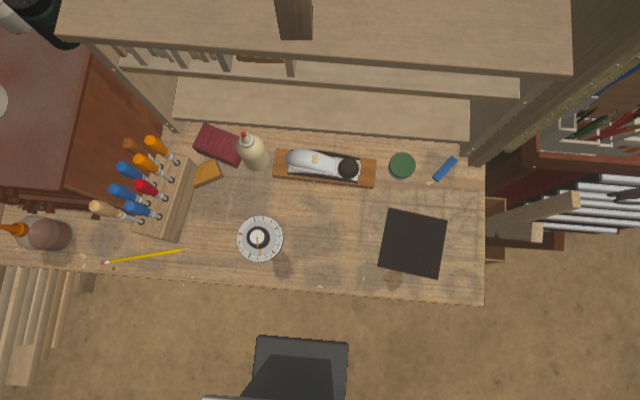

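View pics/side0.png

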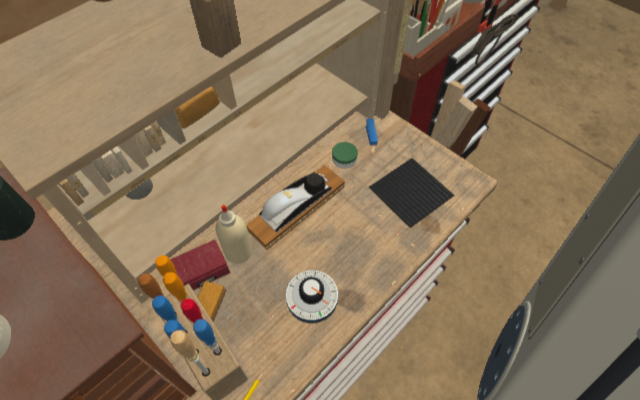

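View pics/wrist0.png

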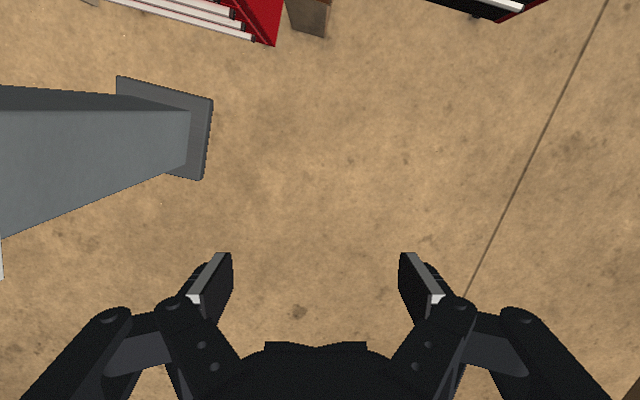

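```bash
cat > h.py <<'E'
import numpy as np, cv2
from plant import robot
def ray(n,u,v,z,pose=None):
    m=robot.camera_model(n);K=np.array(m["intrinsics"])
    d=np.linalg.inv(K)@[u,v,1]; d=d*[1,-1,-1]
    if n=="wrist":
        from scipy.spatial.transform import Rotation as R
        M=np.array(m["mount"]);T=np.eye(4);T[:3,:3]=R.from_euler('xyz',pose[1]).as_matrix();T[:3,3]=pose[0];C=T@M
    else: C=np.linalg.inv(np.array(m["world_to_cam"]))
    o=C[:3,3];w=C[:3,:3]@d
    return (o+w*(z-o[2])/w[2]).round(1)
def proj(n,p,pose=None):
    m=robot.camera_model(n);K=np.array(m["intrinsics"])
    if n=="wrist":
        from scipy.spatial.transform import Rotation as R
        M=np.array(m["mount"]);T=np.eye(4);T[:3,:3]=R.from_euler('xyz',pose[1]).as_matrix();T[:3,3]=pose[0];W=np.linalg.inv(T@M)
    else: W=np.array(m["world_to_cam"])
    q=W@[*p,1];q=K@(q[:3]*[1,-1,-1]);return (q[:2]/q[2]).round(1)
E
python3 - <<'E'
from h import *
a=cv2.imread("pics/top0.png")[190:290,220:460];cv2.imwrite("pics/topz.png",cv2.resize(a,None,fx=3.3,fy=3.3,interpolation=2))
a=cv2.imread("pics/side0.png")[260:330,270:350];cv2.imwrite("pics/sidez.png",cv2.resize(a,None,fx=8,fy=8,interpolation=2))
E
```

```text
(no output)
```

View pics/topz.png

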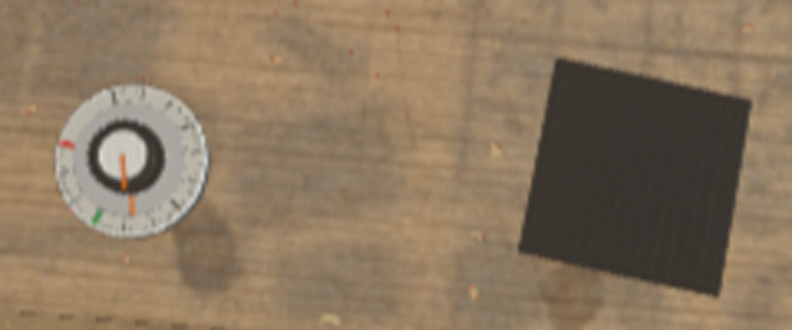

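View pics/sidez.png

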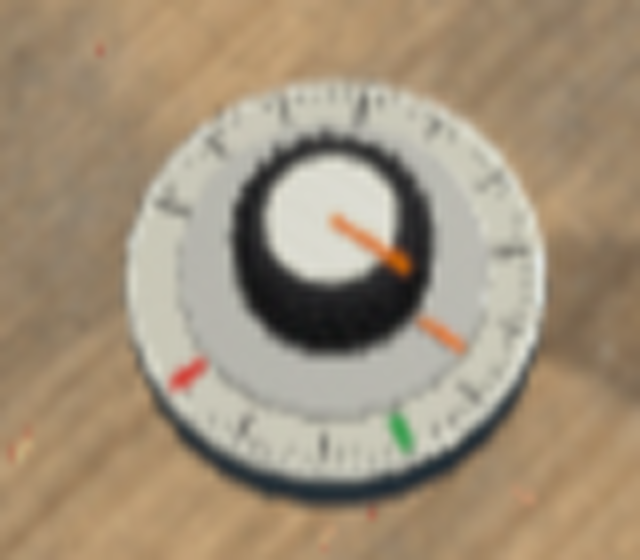

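Run:
```python
from h import *
t=lambda u,v:(u/3.3+220-.35,v/3.3+190-.35)
s=lambda u,v:(u/8+270-.44,v/8+260-.44)
def ang(c,p): return np.degrees(np.arctan2(*(p-c)[1::-1]))
for n,f,face,red,green,ptr,cap in (("top",t,(133,161),(68,146),(97,216),(132,214),(124,154)),("side",s,(335,278),(188,374),(401,433),(463,351),(332,217))):
    c=ray(n,*f(*face),30);k=ray(n,*f(*cap),60.5)
    print(n,"face",c,"cap",k)
    r=ray(n,*f(*red),30);g=ray(n,*f(*green),30);p=ray(n,*f(*ptr),34.5)
    cc=(c+k)/2
    print(ang(cc,r),ang(cc,g),ang(cc,p),[np.hypot(*(x-cc)[:2]) for x in (r,g,p)])
    # minutes: angle = zero-5m
    print("zero",ang(cc,r)+300,ang(cc,g)+225)
mt=[ray("top",*t(u,v),4) for u,v in((556,59),(751,101),(718,296),(520,251))]
print("mat",np.mean(mt,0),mt,[np.linalg.norm(mt[i]-mt[i-1]) for i in range(4)])
ms=[ray("side",u,v,4) for u,v in((411,159),(454,193),(412,225),(370,187))]
print("mat side",np.mean(ms,0))
for nm,u,v,z in(("tin",402,165,28),("boardsL",275,150,25),("bR",376,187,25),("bLl",274,178,25),("bottle",253,155,80),("plane knob",347,170,56),("benchfront",487,305,0),("penc",180,250,0)):print(nm,ray("top",u,v,z))
print("shelf edge",[ray("top",472,140,z) for z in(0,200)],[ray("top",170,115,z) for z in (0,200)])
print("shelf low",ray("top",520,95,150),ray("top",570,75,300))
C=np.linalg.inv(np.array(robot.camera_model("top")["world_to_cam"]));print(C[:3,3])
```

```text
top face [470.   73.5  30. ] cap [471.   74.5  60.5]
82.51496104962669 153.81606812094313 -172.66395042672033 [np.float64(41.45322665366351), np.float64(40.33955874820644), np.float64(33.67565886512094)]
zero 382.51496104962666 378.8160681209431
side face [468.3  77.7  30. ] cap [469.6  76.3  60.5]
80.18610245710875 156.1536558647146 -170.47046081258947 [np.float64(40.188089031453075), np.float64(40.0707187357552), np.float64(35.033448303014715)]
zero 380.18610245710875 381.1536558647146
mat [ 490.225 -245.525    4.   ] [array([ 561.8, -190.1,    4. ]), array([ 544.7, -318. ,    4. ]), array([ 418.4, -300.2,    4. ]), array([ 436. , -173.8,    4. ])] [np.float64(126.85160621765885), np.float64(129.0380564019778), np.float64(127.5481477717337), np.float64(127.61943425669931)]
mat side [ 488.7  -245.55    4.  ]
tin [ 652.3 -211.4   28. ]
boardsL [663.6  63.9  25. ]
bR [ 599.9 -159.    25. ]
bLl [601.2  59.3  25. ]
bottle [631.9  98.9  80. ]
plane knob [623.4 -93.6  56. ]
benchfront [ 375.  -405.6    0. ]
penc [434.2 244.2   0. ]
shelf edge [array([ 732.3, -370.4,    0. ]), array([ 655.3, -300.9,  200. ])] [array([733.7, 313.6,   0. ]), array([656.4, 227.9, 200. ])]
shelf low [ 772.9 -408.7  150. ] [ 734.8 -415.   300. ]
[393.10340088 -63.90224936 881.33916348]
```

```bash
python3 -m pendant '{"xyz":[[10,-12,0],[30,-36,0],[56,-68,0],[85,-104,0],[114,-140,0],[143,-176,0],[172,-212,0],[201,-248,0],[230,-284,0],[259,-320,0],[283,-350,0],[300,-370,0]],"dr":[[0,0,-0.06],[0,0,-0.2],[0,0,-0.34],[0,0,-0.48],[0,0,-0.62],[0,0,-0.76],[0,0,-0.9],[0,0,-1.04],[0,0,-1.18],[0,0,-1.32],[0,0,-1.42],[0,0,-1.5]]}' 85
cat >> h.py <<'E'
def delta(p,yaw):
    from scipy.spatial.transform import Rotation as R
    s=robot.sense();M=R.from_euler('xyz',s["orientation"])
    T=R.from_euler('xyz',[np.pi,0,yaw])
    print("pos",s["position"].round(1),"ori",s["orientation"].round(4),"j",s["joint_pos"].round(3),"t",s["clock"])
    print("shift",(M.inv().apply(np.array(p)-s["position"])).round(1),"dr",(M.inv()*T).as_rotvec().round(3))
E
python3 -c "
from h import *
delta([469.5,75.5,180],2.4)"
```

```text
clock: 1.35
position: [353.8, -170.7, 250.2]
orientation: [3.141, -0.001, 1.754]
contact_force: [-0.6, -0.3, 0.4]
finger_gap: 85.1
pos [ 353.8 -170.7  250.2] ori [ 3.1414e+00 -1.3000e-03  1.7541e+00] j [-4.540e-01 -2.300e-02  2.093e+00  1.000e-03  1.072e+00 -6.380e-01] t 1.35
shift [220.9 158.6  70.5] dr [ 0.001 -0.001 -0.646]
```

```bash
python3 -m pendant '{"xyz":[[10,7,3],[34,24,10],[62,44,20],[92,66,30],[122,88,40],[152,109,50],[180,129,60],[204,146,66],[217,155,69],[221,158.6,70],[221,158.6,70],[221,158.6,70]],"dr":[[0,0,-0.05],[0,0,-0.13],[0,0,-0.22],[0,0,-0.3],[0,0,-0.38],[0,0,-0.46],[0,0,-0.54],[0,0,-0.6],[0,0,-0.64],[0,0,-0.646],[0,0,-0.646],[0,0,-0.646]]}'
python3 - <<'E'
from h import *
delta([469.5,75.5,180],2.4)
cv2.imwrite("pics/w1.png",robot.capture("wrist"))
E
```

```text
clock: 2.55
position: [469.1, 74.7, 180.6]
orientation: [3.141, -0.001, 2.399]
contact_force: [-0.9, 0.5, -0.2]
finger_gap: 84.9
pos [469.1  74.7 180.6] ori [ 3.1410e+00 -9.0000e-04  2.3987e+00] j [ 1.540e-01  2.070e-01  2.013e+00  1.000e-03  9.210e-01 -6.750e-01] t 2.55
shift [0.2 0.9 0.6] dr [ 0.001 -0.001 -0.001]
```

View pics/w1.png

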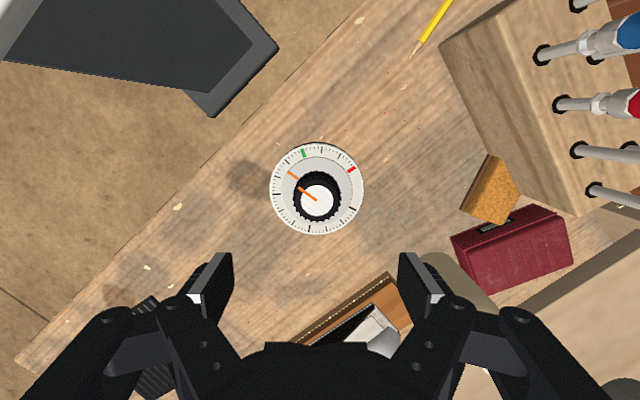

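Run:
```python
from h import *
a=cv2.imread("pics/w1.png")[130:250,250:390];cv2.imwrite("pics/w1z.png",cv2.resize(a,None,fx=5,fy=5,interpolation=2))
p=(robot.sense()["position"],robot.sense()["orientation"])
print(ray("wrist",317.5,200,60.5,p),ray("wrist",316.5,187.5,30,p))
```

```text
[470.2  77.2  60.5] [467.1  79.   30. ]
```

View pics/w1z.png

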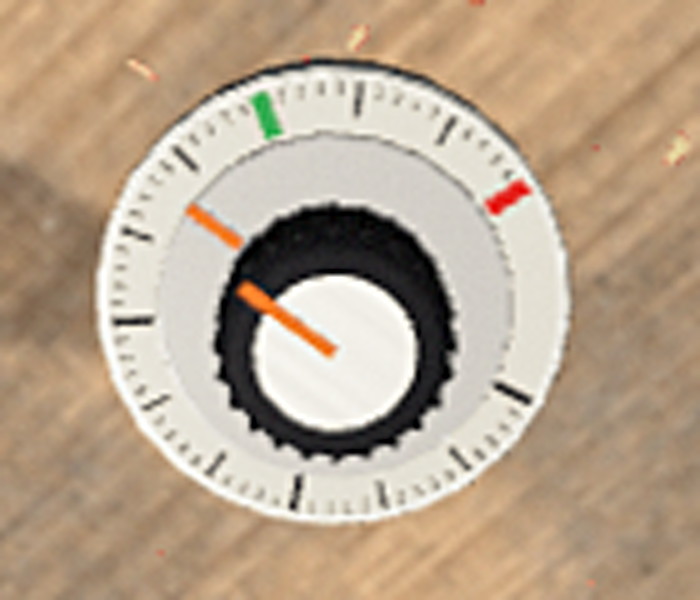

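```bash
cat >> h.py <<'E'
def minutes(n,pts,zbase,pose=None):
    # pts: dict min->pixel on face (z30, r~41), 'p' pointer tip, 'cap' ; fit centre & zero by lsq
    from scipy.optimize import least_squares
    P=[(m,ray(n,*px,zbase+30,pose)[:2]) for m,px in pts.items() if m!='p']
    f=lambda x:np.concatenate([[ (q-x[:2])[0]-x[3]*np.cos(x[2]-np.radians(5*m)),(q-x[:2])[1]-x[3]*np.sin(x[2]-np.radians(5*m))] for m,q in P])
    c0=np.mean([q for _,q in P],0)
    best=min((least_squares(f,[*c0,a,41]) for a in np.arange(0,6.3,.7)),key=lambda r:r.cost if r.x[3]>0 else 1e9)
    x=best.x;q=ray(n,*pts['p'],zbase+34.5,pose)[:2]-x[:2]
    m=np.degrees((x[2]-np.arctan2(q[1],q[0]))%(2*np.pi))/5
    print("centre",x[:2].round(1),"zero",x[2]%6.283,"r",x[3].round(1),"rms",np.sqrt(np.mean(f(x)**2)).round(2),"min",m.round(2),"rad",(m*.08727).round(3),"ptr r",np.hypot(*q).round(1))
E
python3 - <<'E'
from h import *
p=(robot.sense()["position"],robot.sense()["orientation"])
w=lambda u,v:(u/5+250-.4,v/5+130-.4)
minutes("wrist",{45:w(266,115),60:w(507,197),0:w(515,392),15:w(297,492),30:w(132,321),40:w(187,157),50:w(360,100),'p':w(190,207)},0,p)
E
```

```text
centre [469.8  76.6] zero 0.3704557937931128 r 41.0 rms 0.31 min 38.2 rad 3.334 ptr r 35.1
```

```bash
python3 -c "
from h import *
delta([469.9,76.6,57],2.4)"; python3 -m pendant '{"xyz":[[0.7,1,10],[0.7,1.9,30],[0.7,1.9,52],[0.7,1.9,74],[0.7,1.9,96],[0.7,1.9,112],[0.7,1.9,120],[0.7,1.9,123],[0.7,1.9,123.3],[0.7,1.9,123.3]],"dr":[[0,0,0],[0,0,0],[0,0,0],[0,0,0],[0,0,0],[0,0,0],[0,0,0],[0,0,0],[0,0,0],[0,0,0]]}'
python3 -c "
from h import *
delta([469.9,76.6,57],2.4)"
```

```text
pos [469.1  74.6 180.7] ori [ 3.1408e+00 -8.0000e-04  2.3984e+00] j [ 1.540e-01  2.070e-01  2.013e+00  1.000e-03  9.210e-01 -6.750e-01] t 2.6
shift [  0.6   1.9 123.7] dr [ 0.001 -0.001 -0.002]
clock: 3.6
position: [470.3, 76.6, 58.0]
orientation: [3.14, -0.0, 2.398]
contact_force: [-0.5, 0.1, 1.0]
finger_gap: 84.9
pos [470.3  76.6  58. ] ori [ 3.1400e+00 -2.0000e-04  2.3982e+00] j [ 1.580e-01  4.150e-01  2.089e+00  2.000e-03  6.360e-01 -6.710e-01] t 3.6
shift [ 0.3 -0.3  1. ] dr [ 0.002 -0.    -0.002]
```

Close gently, then firm.

```bash
python3 -m pendant '{"xyz":[[0,0,1],[0,0,1],[0,0,1],[0,0,1],[0,0,1],[0,0,1],[0,0,1],[0,0,1]],"dr":[[0,0,0],[0,0,0],[0,0,0],[0,0,0],[0,0,0],[0,0,0],[0,0,0],[0,0,0]]}' 40 60
python3 -c "
from h import *
delta([469.9,76.6,100],2.4)
cv2.imwrite('pics/w2.png',robot.capture('wrist'));cv2.imwrite('pics/s2.png',robot.capture('side'))"
```

```text
clock: 4.4
position: [470.6, 76.6, 57.6]
orientation: [3.14, 0.0, 2.398]
contact_force: [-1.1, 0.0, 7.3]
finger_gap: 42.1
pos [470.6  76.6  57.6] ori [3.1395e+00 3.0000e-04 2.3983e+00] j [ 1.580e-01  4.160e-01  2.089e+00  2.000e-03  6.340e-01 -6.710e-01] t 4.4
shift [  0.5  -0.4 -42.4] dr [ 0.002  0.    -0.002]
```

View pics/w2.png

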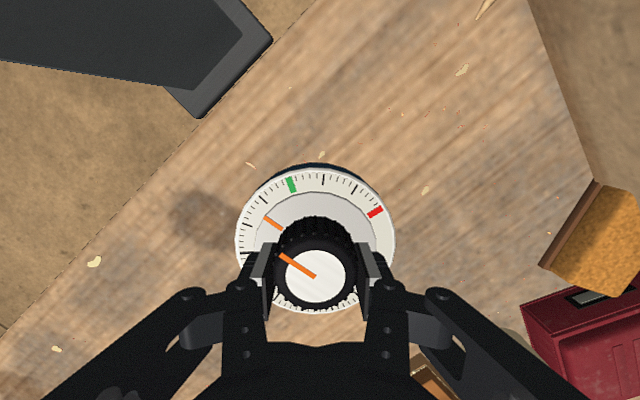

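View pics/s2.png

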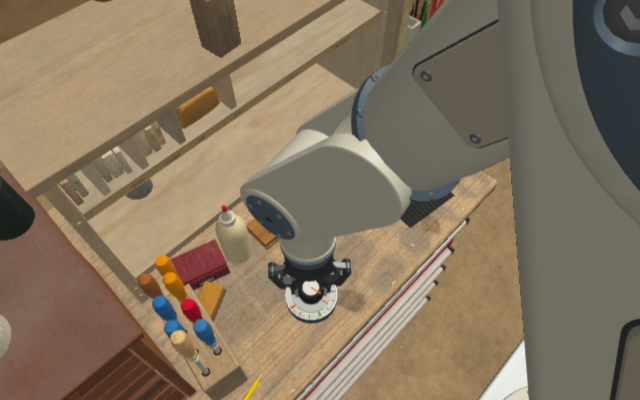

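```bash
python3 -m pendant '{"xyz":[[0,0,-2],[0,0,-6],[0,0,-14],[0,0,-24],[0,0,-34],[0,0,-42],[0,0,-46],[0,0,-47],[0,0,-47]],"dr":[[0,0,0],[0,0,0],[0,0,0],[0,0,0],[0,0,0],[0,0,0],[0,0,0],[0,0,0],[0,0,0]]}' 40 80
python3 -c "
from h import *
delta([489.5,-245.5,104],2.4)
cv2.imwrite('pics/w3.png',robot.capture('wrist'));cv2.imwrite('pics/s3.png',robot.capture('side')[180:380,200:450])"
```

```text
clock: 5.4
position: [470.5, 76.5, 104.7]
orientation: [3.139, 0.0, 2.398]
contact_force: [-0.7, 0.0, -1.4]
finger_gap: 41.7
pos [470.5  76.5 104.7] ori [3.1394e+00 5.0000e-04 2.3984e+00] j [ 1.570e-01  3.300e-01  2.067e+00  1.000e-03  7.430e-01 -6.710e-01] t 5.4
shift [-231.9 -224.3    0.3] dr [ 0.002  0.    -0.002]
```

View pics/w3.png

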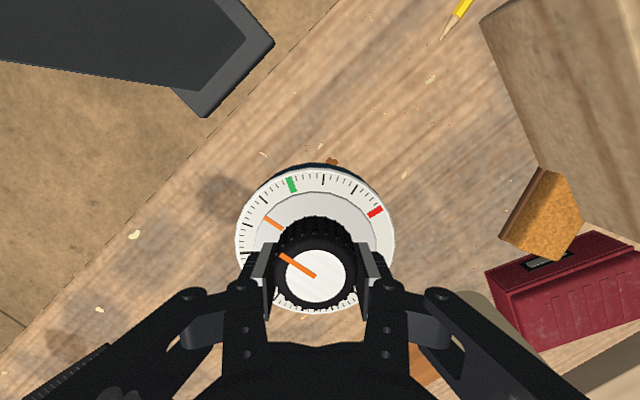

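View pics/s3.png

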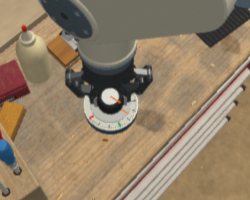

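```bash
python3 -m pendant '{"xyz":[[-6,-6,0],[-20,-19,0],[-42,-41,0],[-68,-66,0],[-96,-93,0],[-124,-120,0],[-152,-147,0],[-178,-172,0],[-202,-195,0],[-219,-212,0],[-229,-221.5,0],[-232,-224.3,0]],"dr":[[0,0,0],[0,0,0],[0,0,0],[0,0,0],[0,0,0],[0,0,0],[0,0,0],[0,0,0],[0,0,0],[0,0,0],[0,0,0],[0,0,0]]}'
python3 -c "
from h import *
cv2.imwrite('pics/w4.png',robot.capture('wrist'))
delta([489.5,-245.5,64],2.4)
cv2.imwrite('pics/t4.png',robot.capture('top')[180:300,340:500]);
cv2.imwrite('pics/t4.png',cv2.resize(cv2.imread('pics/t4.png'),None,fx=5,fy=5))"
```

```text
clock: 6.7
position: [489.0, -246.9, 103.6]
orientation: [3.14, -0.0, 2.397]
contact_force: [0.4, 1.3, -0.3]
finger_gap: 41.7
pos [ 489.1 -246.5  103.6] ori [ 3.1402e+00 -4.0000e-04  2.3973e+00] j [-0.47   0.421  1.916  0.002  0.804 -1.298] t 6.75
shift [ 0.3  0.9 39.7] dr [ 0.001 -0.    -0.003]
```

View pics/w4.png

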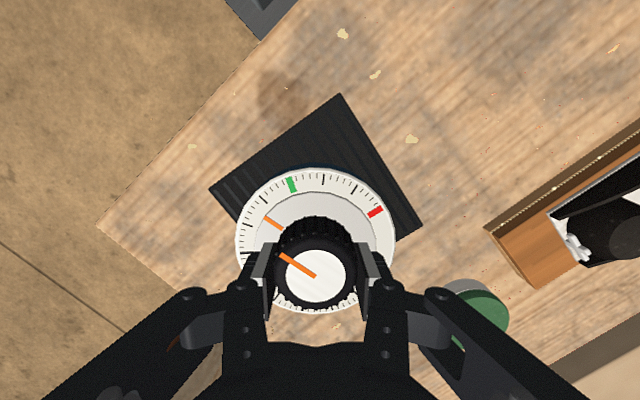

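View pics/t4.png

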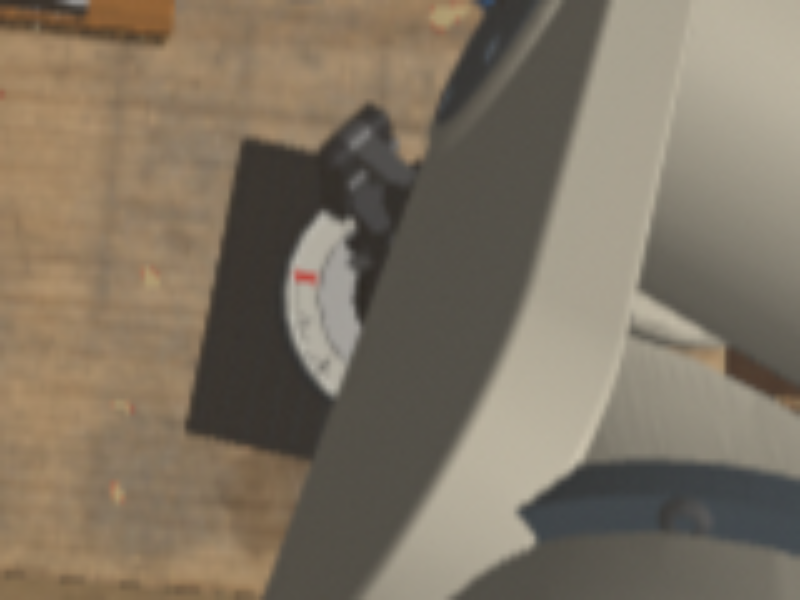

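```bash
python3 -m pendant '{"xyz":[[0.3,0.9,4],[0.3,0.9,12],[0.3,0.9,21],[0.3,0.9,29],[0.3,0.9,34],[0.3,0.9,37],[0.3,0.9,38.5],[0.3,0.9,39],[0.3,0.9,39]],"dr":[[0,0,0],[0,0,0],[0,0,0],[0,0,0],[0,0,0],[0,0,0],[0,0,0],[0,0,0],[0,0,0]]}'
python3 -c "
from h import *
delta([489.5,-245.5,62],2.4)"
python3 -m pendant '{"xyz":[[0,0,0.5],[0,0,1],[0,0,1.5],[0,0,2],[0,0,2],[0,0,2]],"dr":[[0,0,0],[0,0,0],[0,0,0],[0,0,0],[0,0,0],[0,0,0]]}'
```

```text
clock: 7.7
position: [489.5, -244.7, 64.8]
orientation: [3.14, -0.001, 2.398]
contact_force: [0.0, 0.3, -1.6]
finger_gap: 41.5
pos [ 489.5 -244.7   64.8] ori [ 3.1400e+00 -5.0000e-04  2.3976e+00] j [-0.467  0.482  1.935  0.003  0.725 -1.296] t 7.7
shift [-0.5 -0.6  2.8] dr [ 0.002 -0.001 -0.002]
clock: 8.3
position: [489.5, -244.7, 62.8]
orientation: [3.14, -0.0, 2.398]
contact_force: [-0.8, 1.0, -1.2]
finger_gap: 41.7
```

```bash
python3 -m pendant '{"xyz":[[0,0,0.3],[0,0,0.6],[0,0,0.6],[0,0,0.6]],"dr":[[0,0,0],[0,0,0],[0,0,0],[0,0,0]]}'
python3 -m pendant '{"xyz":[[0,0,0.3],[0,0,0.6],[0,0,0.6],[0,0,0.6]],"dr":[[0,0,0],[0,0,0],[0,0,0],[0,0,0]]}'
```

```text
clock: 8.7
position: [489.5, -244.7, 62.2]
orientation: [3.14, -0.001, 2.398]
contact_force: [-0.4, 0.3, -1.7]
finger_gap: 41.6
clock: 9.1
position: [489.5, -244.8, 61.8]
orientation: [3.14, -0.0, 2.398]
contact_force: [-1.2, -0.3, 4.7]
finger_gap: 41.4
```

```bash
python3 -m pendant '{"xyz":[[0,0,0.2],[0,0,0.3],[0,0,0.3],[0,0,0.3]],"dr":[[0,0,0],[0,0,0],[0,0,0],[0,0,0]]}' 40 100
python3 -c "
from h import *
for i in range(4):
  s=robot.sense();print(s['contact_force'].round(1),s['torque'].round(3),s['position'].round(2));robot.capture('top')"
```

```text
clock: 9.5
position: [489.6, -244.8, 61.8]
orientation: [3.14, -0.0, 2.398]
contact_force: [-1.9, 0.1, 6.5]
finger_gap: 41.7
[-1.9  0.1  6.5] [ 0.072  0.304 -0.013] [ 489.56 -244.84   61.78]
[-1.7 -0.5  6.7] [ 0.049  0.341 -0.019] [ 489.56 -244.81   61.77]
[-2.8 -0.5  5.8] [ 0.131  0.396 -0.031] [ 489.59 -244.86   61.8 ]
[-1.7  0.9  7.2] [0.091 0.332 0.012] [ 489.57 -244.84   61.79]
```

```bash
python3 -m pendant '{"xyz":[[0,0,0.3],[0,0,0.5],[0,0,0.6],[0,0,0.6]],"dr":[[0,0,0],[0,0,0],[0,0,0],[0,0,0]]}' 40 100
python3 -c "
from h import *
for i in range(3):
  s=robot.sense();print(s['contact_force'].round(1),s['torque'].round(3),s['position'].round(2));robot.capture('top')"
```

```text
clock: 10.1
position: [489.6, -244.9, 61.7]
orientation: [3.14, -0.0, 2.398]
contact_force: [-3.3, -0.1, 10.4]
finger_gap: 42.0
[-3.3 -0.1 10.4] [0.222 0.487 0.006] [ 489.62 -244.9    61.73]
[-3.4  1.7 10.4] [ 0.206  0.578 -0.021] [ 489.61 -244.88   61.74]
[-3.6  1.  10.5] [ 0.24   0.543 -0.035] [ 489.57 -244.85   61.72]
```

```bash
python3 -m pendant '{"xyz":[[0.2,-0.2,0.7],[0.2,-0.2,0.9],[0.2,-0.2,1.0],[0.2,-0.2,1.0]],"dr":[[0,0,0],[0,0,0],[0,0,0],[0,0,0]]}' 40 100
python3 -c "
from h import *
for i in range(2):
  s=robot.sense();print(s['contact_force'].round(1),s['torque'].round(3),s['position'].round(2));robot.capture('top')"
```

```text
clock: 10.65
position: [489.6, -244.9, 61.6]
orientation: [3.14, 0.0, 2.398]
contact_force: [-3.7, 1.3, 13.9]
finger_gap: 41.6
[-3.7  1.3 13.9] [ 0.421  0.576 -0.009] [ 489.57 -244.88   61.65]
[-3.8  2.6 14.7] [ 0.466  0.604 -0.017] [ 489.58 -244.89   61.68]
```

```bash
python3 -m pendant '{"xyz":[[0.2,-0.2,1.0],[0.2,-0.2,1.0],[0.2,-0.2,1.0],[0.2,-0.2,1.0],[0.2,-0.2,1.0],[0.2,-0.2,1.0]],"dr":[[0,0,0.04],[0,0,0.1],[0,0,0.18],[0,0,0.25],[0,0,0.3],[0,0,0.3]]}' 40 100
python3 -c "
from h import *
s=robot.sense();print(s['contact_force'].round(1),s['torque'].round(3),s['position'].round(2),s['joint_pos'].round(3));cv2.imwrite('pics/w5.png',robot.capture('wrist'))"
```

```text
clock: 11.35
position: [489.5, -245.0, 61.7]
orientation: [3.139, 0.0, 2.096]
contact_force: [-5.0, 1.8, 15.2]
finger_gap: 42.0
[-5.   1.8 15.2] [ 0.319  0.68  -0.058] [ 489.5  -244.96   61.67] [-0.468  0.487  1.937  0.003  0.717 -0.995]
```

View pics/w5.png

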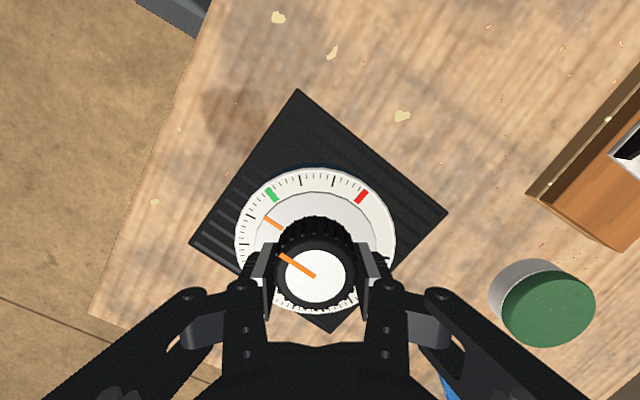

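```bash
python3 -m pendant '{"xyz":[[0.2,-0.4,1.0],[0.2,-0.4,1.0],[0.2,-0.4,1.0],[0.2,-0.4,1.0],[0.2,-0.4,1.0],[0.2,-0.4,1.0],[0.2,-0.4,1.0],[0.2,-0.4,1.0],[0.2,-0.4,1.0],[0.2,-0.4,1.0],[0.2,-0.4,1.0]],"dr":[[0,0,0.05],[0,0,0.13],[0,0,0.22],[0,0,0.31],[0,0,0.4],[0,0,0.5],[0,0,0.6],[0,0,0.69],[0,0,0.76],[0,0,0.8],[0,0,0.8]]}' 40 100
python3 -c "
from h import *
s=robot.sense();print(s['contact_force'].round(1),s['torque'].round(3),s['position'].round(2),s['orientation'].round(3),s['joint_pos'].round(3))"
```

```text
clock: 12.5
position: [489.2, -245.0, 61.7]
orientation: [3.14, -0.001, 1.296]
contact_force: [-4.9, 1.5, 16.4]
finger_gap: 41.6
[-4.9  1.5 16.4] [ 0.248  0.758 -0.08 ] [ 489.18 -245.05   61.68] [ 3.140e+00 -1.000e-03  1.296e+00] [-0.468  0.486  1.938  0.003  0.716 -0.195]
```

```bash
python3 -m pendant '{"xyz":[[-0.1,-0.4,1.0],[-0.1,-0.4,1.0],[-0.1,-0.4,1.0],[-0.1,-0.4,1.0],[-0.1,-0.4,1.0],[-0.1,-0.4,1.0],[-0.1,-0.4,1.0],[-0.1,-0.4,1.0]],"dr":[[0,0,0.05],[0,0,0.13],[0,0,0.22],[0,0,0.31],[0,0,0.4],[0,0,0.5],[0,0,0.6],[0,0,0.6]]}' 40 100
python3 -c "
from h import *
s=robot.sense();print(s['contact_force'].round(1),s['torque'].round(3),s['position'].round(2),s['orientation'].round(3),s['joint_pos'].round(3));
a=robot.capture('wrist')
cv2.imwrite('pics/w6.png',a)
cv2.imwrite('pics/w6z.png',cv2.resize(a[150:330,220:420],None,fx=3,fy=3,interpolation=2))
b=robot.capture('side');cv2.imwrite('pics/s6.png',cv2.resize(b[130:280,330:500],None,fx=4,fy=4,interpolation=2))"
```

```text
clock: 13.3
position: [489.0, -245.0, 61.7]
orientation: [3.14, -0.003, 0.692]
contact_force: [-4.1, 2.5, 16.9]
finger_gap: 41.8
[-4.1  2.5 16.9] [ 0.357  0.676 -0.07 ] [ 488.98 -244.96   61.68] [ 3.14e+00 -3.00e-03  6.92e-01] [-0.468  0.486  1.938  0.003  0.715  0.408]
```

View pics/w6z.png

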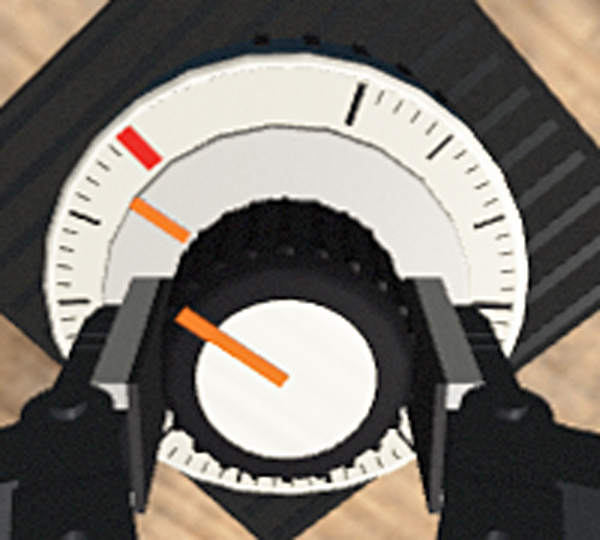

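View pics/s6.png

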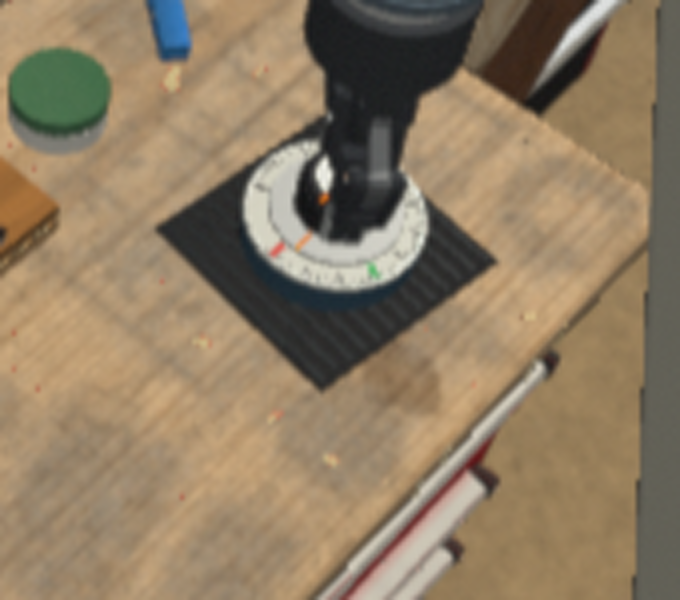

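Run:
```python
from h import *
p=(robot.sense()["position"],robot.sense()["orientation"])
w=lambda u,v:(u/3+220-.33,v/3+150-.33)
minutes("wrist",{60:w(139,147),0:w(357,105),5:w(440,147),10:w(486,220),15:w(497,306),55:w(84,217),50:w(75,301),'p':w(135,204)},4,p)
```

```text
centre [ 488.9 -244.6] zero 0.37878934529753305 r 41.6 rms 0.36 min 57.77 rad 5.041 ptr r 34.9
```

```bash
python3 -m pendant '{"xyz":[[-0.3,-0.3,1.0],[-0.3,-0.3,1.0],[-0.3,-0.3,1.0],[-0.3,-0.3,1.0],[-0.3,-0.3,1.0],[-0.3,-0.3,1.0],[-0.3,-0.3,1.0],[-0.3,-0.3,1.0]],"dr":[[0,0,0.05],[0,0,0.13],[0,0,0.21],[0,0,0.29],[0,0,0.33],[0,0,0.33],[0,0,0.33],[0,0,0.33]]}' 40 100
python3 -c "
from h import *
s=robot.sense();print(s['contact_force'].round(1),s['torque'].round(3),s['position'].round(2),s['orientation'].round(3),s['joint_pos'].round(3));
a=robot.capture('wrist')
cv2.imwrite('pics/w7z.png',cv2.resize(a[150:330,220:420],None,fx=3,fy=3,interpolation=2))"
```

```text
clock: 14.2
position: [488.9, -244.9, 61.7]
orientation: [3.141, -0.004, 0.365]
contact_force: [-4.0, 3.8, 15.0]
finger_gap: 41.4
[-4.   3.8 15. ] [ 0.371  0.59  -0.033] [ 488.87 -244.89   61.67] [ 3.141 -0.004  0.365] [-0.468  0.486  1.939  0.003  0.714  0.735]
```

View pics/w7z.png

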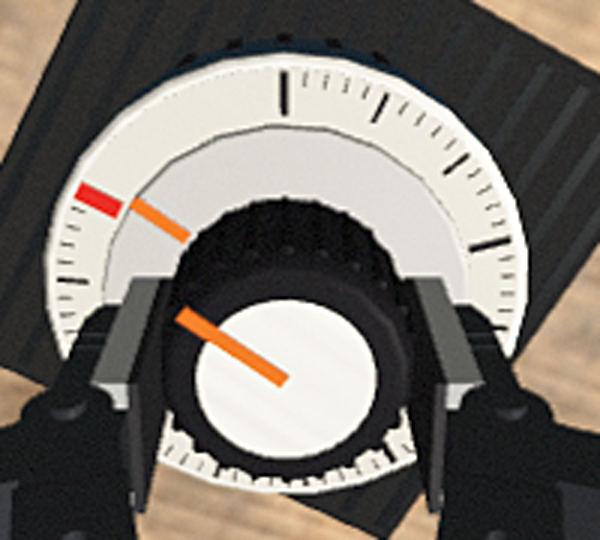

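Run:
```python
from h import *
p=(robot.sense()["position"],robot.sense()["orientation"])
w=lambda u,v:(u/3+220-.33,v/3+150-.33)
minutes("wrist",{60:w(99,199),0:w(284,92),5:w(381,107),10:w(456,164),15:w(490,243),55:w(72,280),'p':w(135,204)},4,p)
```

```text
centre [ 488.9 -244.4] zero 0.3739818006118654 r 41.5 rms 0.37 min 61.44 rad 5.362 ptr r 34.9
```

```bash
python3 -m pendant '{"xyz":[[-0.3,0,1.0],[-0.3,0,1.0],[-0.3,0,1.0],[-0.3,0,1.0],[-0.3,0,1.0],[-0.3,0,1.0],[-0.3,0,1.0],[-0.3,0,1.0],[-0.3,0,1.0],[-0.3,0,1.0],[-0.3,0,1.0]],"dr":[[0,0,-0.05],[0,0,-0.13],[0,0,-0.22],[0,0,-0.31],[0,0,-0.4],[0,0,-0.5],[0,0,-0.6],[0,0,-0.69],[0,0,-0.76],[0,0,-0.8],[0,0,-0.8]]}' 40 100
python3 -c "
from h import *
s=robot.sense();print(s['contact_force'].round(1),s['torque'].round(3),s['position'].round(2),s['orientation'].round(3),1.8-s['orientation'][2])"
```

```text
clock: 15.35
position: [489.0, -245.1, 61.7]
orientation: [3.138, -0.002, 1.167]
contact_force: [-3.4, 1.9, 15.5]
finger_gap: 41.4
[-3.4  1.9 15.5] [0.422 0.562 0.16 ] [ 489.04 -245.05   61.67] [ 3.138e+00 -2.000e-03  1.167e+00] 0.6334431828937845
```

```bash
python3 -m pendant '{"xyz":[[0,-0.3,1.0],[0,-0.3,1.0],[0,-0.3,1.0],[0,-0.3,1.0],[0,-0.3,1.0],[0,-0.3,1.0],[0,-0.3,1.0],[0,-0.3,1.0],[0,-0.3,1.0],[0,-0.3,1.0]],"dr":[[0,0,-0.05],[0,0,-0.13],[0,0,-0.22],[0,0,-0.31],[0,0,-0.4],[0,0,-0.5],[0,0,-0.58],[0,0,-0.62],[0,0,-0.635],[0,0,-0.635]]}' 40 100
python3 -c "
from h import *
s=robot.sense();print(s['contact_force'].round(1),s['torque'].round(3),s['position'].round(2),s['orientation'].round(3),1.8-s['orientation'][2])
a=robot.capture('wrist')
cv2.imwrite('pics/w8z.png',cv2.resize(a[150:330,220:420],None,fx=3,fy=3,interpolation=2))"
```

```text
clock: 16.35
position: [489.3, -245.0, 61.7]
orientation: [3.136, 0.001, 1.802]
contact_force: [-2.6, 1.9, 14.6]
finger_gap: 41.6
[-2.6  1.9 14.6] [0.396 0.566 0.153] [ 489.27 -245.04   61.67] [3.136e+00 1.000e-03 1.802e+00] -0.0021392787162846094
```

View pics/w8z.png

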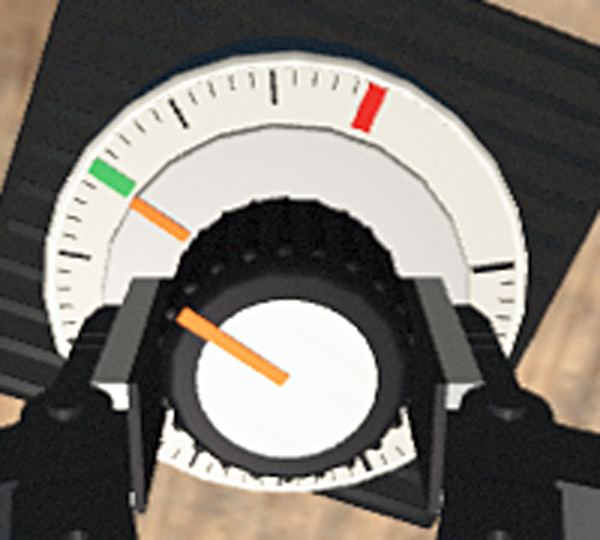

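```bash
python3 -m pendant '{"xyz":[[0,0,0.4],[0,0,0.1],[0,0,0.1]],"dr":[[0,0,0],[0,0,0],[0,0,0]]}'
python3 -m pendant '{"xyz":[[0,0,0],[0,0,0],[0,0,0],[0,0,0],[0,0,0],[0,0,0],[0,0,0],[0,0,0]],"dr":[[0,0,0],[0,0,0],[0,0,0],[0,0,0],[0,0,0],[0,0,0],[0,0,0],[0,0,0]]}' 85 20
python3 -m pendant '{"xyz":[[0,0,-3],[0,0,-12],[0,0,-27],[0,0,-47],[0,0,-67],[0,0,-87],[0,0,-103],[0,0,-113],[0,0,-119],[0,0,-120],[0,0,-120]],"dr":[[0,0,0],[0,0,0],[0,0,0],[0,0,0],[0,0,0],[0,0,0],[0,0,0],[0,0,0],[0,0,0],[0,0,0],[0,0,0]]}'
python3 -c "
from h import *
s=robot.sense();print(repr((s['position'].tolist(),s['orientation'].tolist())))
a=robot.capture('wrist')
cv2.imwrite('pics/w9.png',a)
cv2.imwrite('pics/w9z.png',cv2.resize(a[110:270,230:400],None,fx=4,fy=3.75,interpolation=2))"
```

```text
clock: 16.7
position: [489.3, -245.0, 61.8]
orientation: [3.136, 0.001, 1.802]
contact_force: [-2.6, 1.0, 6.3]
finger_gap: 41.8
clock: 17.5
position: [489.3, -245.0, 61.8]
orientation: [3.136, 0.001, 1.802]
contact_force: [0.5, -0.7, 0.9]
finger_gap: 85.0
clock: 18.6
position: [488.4, -244.9, 181.4]
orientation: [3.137, 0.001, 1.802]
contact_force: [-0.3, 0.5, 0.8]
finger_gap: 84.8
([488.4052676403761, -244.8961383714264, 181.44213268927345], [3.1366969165870575, 0.0008394928612500685, 1.8020821780606173])
```

View pics/w9z.png

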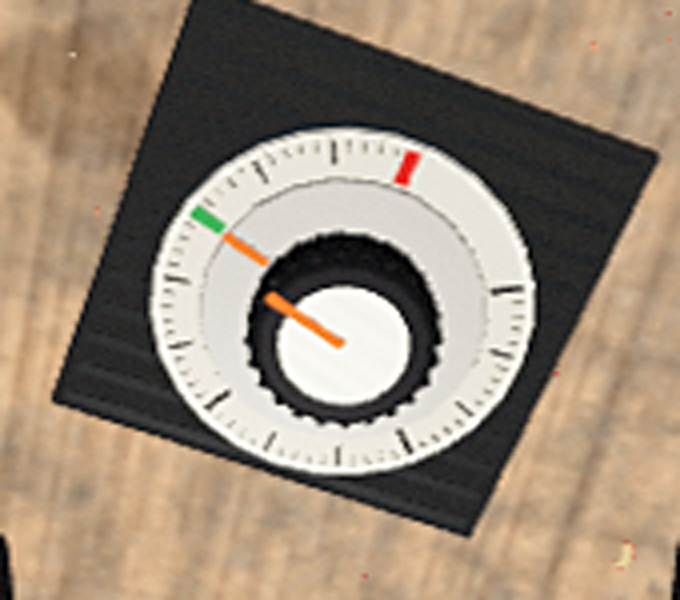

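View pics/w9.png

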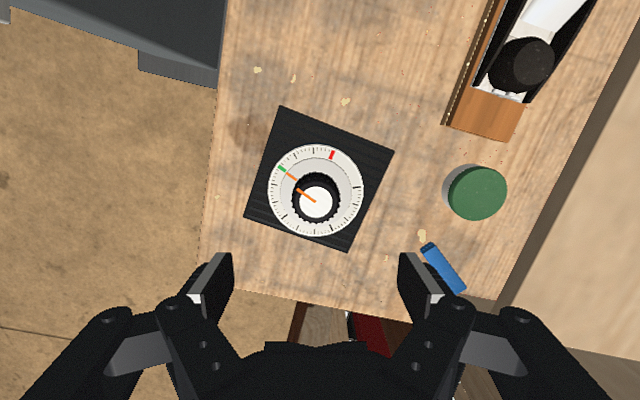

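Run:
```python
from h import *
p=(np.array([488.4,-244.9,181.4]),np.array([3.1367,.00084,1.8021]))
w=lambda u,v:(u/4+230-.4,v/3.75+110-.4)
minutes("wrist",{45:w(208,219),60:w(408,168),0:w(508,291),15:w(405,442),30:w(217,400),50:w(261,171),40:w(175,279),'p':w(225,236)},4,p)
m=[ray("wrist",*w(*q),4,p) for q in((222,-25),(658,154),(470,536),(53,401))]
m=[ray("wrist",*q,4,p) for q in((280,106),(394,151),(347,252.5),(243.5,217))]
print("mat",np.mean(m,0))
a=robot.capture("top");cv2.imwrite("pics/t10.png",a)
```

```text
centre [ 489.4 -244.5] zero 0.36870024901272597 r 41.2 rms 0.39 min 44.95 rad 3.922 ptr r 35.1
mat [ 490.55 -244.5     4.  ]
```

View pics/t10.png

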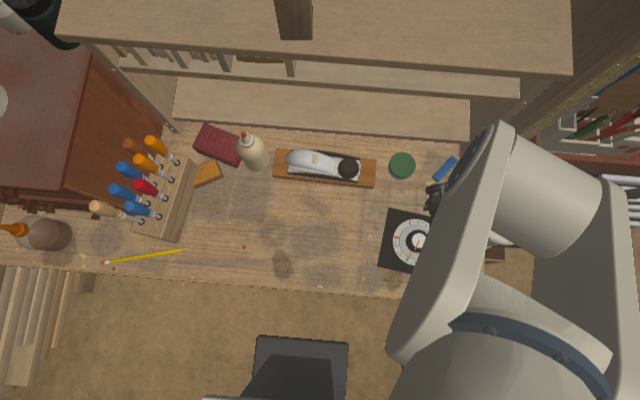

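The pointer reads 44.95 min. The timer stands about 1 mm from the mat's centre, and the boards, plane, bottle and tin sit at the same pixels as in the first picture. The gripper is clear, so I'm handing in.

```bash
python3 -c "
from plant import robot
print(robot.finish_job())"
```

```text
the job is handed in; nothing more can be done
None
```

The timer is standing on the mat at 45 minutes with its bell wound, and I handed the job in at about 19 s; no verdict was reported.

- **What I did:** I gripped the timer by its knob and set it on the middle of the mat. I then wound it to about 61.4 min (5.36 rad), past the red mark, turned it back to the green mark, let go and lifted clear. The downward push while turning was about 16–18 N. That figure is read between moves, not continuously, and is well under the 30 N limit.
- **Last checks:** The wrist camera reads the knob at 44.95 min (3.92 rad) and the timer's centre about 1 mm from the mat's middle. The scale stayed within about 0.01 rad throughout, so the case did not spin. In the top picture the boards, plane, bottle and tin are at their starting pixels.
- **Disagreements:** The knob angle from the wrist's turn and from the pictures agreed within 0.01 rad, and no check failed. I did not separately measure the timer's tilt after release; in the pictures it looked level.

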